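Carry the bobbin tray with its loose reel on to its riser

TASK

The lavender bobbin tray has open ends and hangs springily from its bail handle, so the loose reel of ribbon on it rolls off as soon as the tray dips. Lift the tray by the bail, roll the reel to the middle by tilting the tray alone (never touch the reel) and keep it there for at least 3 seconds with the tray well clear of the table. Then carry the tray to the birch riser, set it down gently in the middle and lengthwise, with the reel at rest in the middle of the tray, and let go; leave the other things alone.

Things in the scene. Friction and masses are not known exactly. Their poses are not given: they have to be found in the camera images.
- tray: Lavender plastic bobbin tray, 300 g with bail: a flat channel 320 mm long (its y), 76 mm wide (its x). Origin: centre of underside, z up. Floor top at z = 4 mm; rims 18 mm high along both sides, 68 mm apart inside; both ends (y = +-160 mm) open, no rim. At y = 0 a bail on pivots (axis along x, z = 18 mm), held upright by springs, 2.0 N m per rad in all, so the held tray dips towards the reel.
- tray_grip (a point): Centre of the bail's grip bar, 122 mm above the tray's underside when upright; axes as the tray's, tilting with the bail. The bar runs along x, 102 mm long, 14 mm thick in y, 24 mm high (z = 110 to 134 mm); take it from above, fingers closing along y. Bail posts at x = +-48 mm, 22 mm wide in y; the reel passes between them, its top 26 mm below the bar.
- reel: Loose ribbon reel, 140 g (varies), 50 mm long, white flanges 80 mm across; axis along the tray's x, origin at its centre, 44 mm above the tray's underside; turns as it rolls. Starts at rest 32 to 55 mm from the middle, to +y. Rolls along tray y, relative to the tray, at 0.72 x 9.81 m/s2 per rad of tray tilt; tray acceleration a acts like a tilt a/9.81. Rolling resistance: as a 0.012 rad slope.
- riser_top (a point): Centre of the riser's top face, 60 mm above the table; axes as the riser's.
- riser: Birch riser, fixed: a level plank on two end panels, 380 mm long (its y), 150 mm wide (its x), 60 mm high. Origin at the centre of its underside, on the table. The tray is to stand on it with its length along the riser's y, either way round.
- dispenser: Bystander: stainless push dispenser of sequins, 72 mm in diameter, 126 mm high, standing loose; origin at the centre of its underside.
- jar: Bystander: glass jar with screw lid, 80 mm in diameter, 112 mm high, standing loose; origin at the centre of its underside.
- hoop: Bystander: round birch embroidery hoop, 176 mm in diameter, 12 mm high, lying flat; origin at the centre of its underside.
- magnifier: Bystander: chrome magnifier on a hinged stand, base 120 mm in diameter, 100 mm lens held 175 mm high and 122 mm to the stand's +y side; origin at the centre of the underside of its base.
Not all that is in view belongs to the job. Of the things like the reel, leave any that is pink, purple or red; of the rest the smaller one is meant.

How it is judged (in metres and radians):
On the way:
1. the tray is held in the air, off the table, with the reel kept within 25 mm of the middle of the tray for 3 s (height (world z) of tray above 0.03 m and y of reel in the frame of tray between -0.025 and 0.025 m), for 3 s.
At the end, for the whole second after the job is handed in: The tray stands flat on the riser's top, its centre within 30 mm of the middle of the riser and its length within 0.15 rad of the riser's, with the reel lying at rest (under 20 mm/s) on the tray floor within 35 mm of the middle of the tray (z of tray in the frame of riser_top between -0.004 and 0.005 m and horizontal distance between tray and riser_top below 0.03 m and angle between the y axis of tray and the y axis of riser_top, either way round below 0.15 rad and angle between tray's own z axis and vertical below 0.05 rad and y of reel in the frame of tray between -0.035 and 0.035 m and z of reel in the frame of tray between 0.038 and 0.05 m and linear speed of each of reel, tray below 0.02 m/s); the robot touches nothing.
It fails at once if the reel rolls off the tray or jumps out of it (y of reel in the frame of tray above 0.16 m or y of reel in the frame of tray below -0.16 m or z of reel in the frame of tray above 0.07 m or z of reel in the frame of tray below 0.02 m).
It fails at once if the robot touches the reel (contact force between any of the arm, the fingers and reel above 0.3 N).
It fails at once if the tray is tipped by more than 0.3 rad (angle between tray's own z axis and vertical above 0.3 rad).
It fails at once if the tray is slammed down on the riser or knocked against it (over 40 N) (contact force between tray and riser above 40 N).
It fails at once if a bystander is pushed (over 30 mm) (distance of any of dispenser, jar, hoop, magnifier from where it was at the start of the episode above 0.03 m).
It also fails if it takes over 72 s, if anything falls off the work surface, if the arm or the gripper's body presses on something with over 40 N, if the wrist force passes 120 N, or if a joint passes its speed limit or range.

ROBOT

A 6-joint arm with a two-finger parallel gripper is mounted at the origin on the work surface. World frame = base frame: x ahead of the robot, y to its left, z up, the work surface at z = 0. Lengths are in mm, angles in rad, forces in N, time in s.
With the tool pointing down it reaches from about 400 to 925 mm from the base axis. Payload 12.5 kg.
Tool frame: the origin (TCP) lies midway between the tips of the shut fingers; the grasp point (between the pads) lies 19 mm behind it; z points along the fingers, y is the line along which they close (so a half turn about z gives the same grasp; the last joint's range is limited). The gripper opens to 95 mm and grips with 3 to 60 N. Pads are 20 mm wide; open, the fingers measure 119 mm over their backs; the gripper's body (75 mm by 180 mm) begins 59 mm behind the grasp point.
Start: joints at [1.052, 0.491, 1.559, -0, 1.092, -0.106], TCP at [250.721, 572.526, 214.661] pointing down, gripper open.
Joint ranges: [-3.1, 3.1], [-0.84, 2.19], [0.05, 2.79], [-1.13, 4.28], [0.06, 2.93], [-2.69, 2.69]. Speed limits (rad/s): [2.22, 2.22, 2.79, 3.14, 3.14, 3.14].

INTERFACE

Orientations are given as [roll, pitch, yaw] about the fixed x, y, z axes, in that order (R = Rz(yaw) Ry(pitch) Rx(roll)).
In Python, from cell import env gives the robot as it stands.
- The arm moves only by the tool carry_out, never from a script. Its argument "series" is a list of rows, each a list of 4 numbers: the shift along the world's x, y, z normalised to -1 to 1, where 1 is 5 cm, then the turn about the world's z normalised to -1 to 1, where 1 is 6 degrees. In form: [[x, y, z, turn], ...]. A call has exactly 5 rows; each row shifts and turns the commanded pose from where the row before left it; what a row does not reach is not made up. A row lasts 1/10 s, in which the tool goes at most 50 mm and 8.59 degrees, less where a joint would pass 70% of its speed; a pose out of reach is approached as far as the arm can. A call with a number of a shift or a turn outside -1 to 1 is refused whole. A call with a gripper value outside its range is refused whole. "fingers" is the closure, from -1 (fully open) to 1 (shut), set as the call begins (left out, the last holds). The fingers move at their own pace and stop on an object; the grip force is fixed at half the most. Time passes only in rows, so rows that do not move let the fingers close, or fill a call up. It gives the time, the measured TCP pose, the force, the opening and the grip force at its end, in the units of the state.
- env.state(): the state, without advancing time (a new reading comes with each control period).
- env.read_camera(name): name is "scene" or "side" or "wrist"; returns the picture (480x640x3 uint8, red, green, blue); there is no depth.
- env.calibration(name): a dict with "K" (3x3 intrinsics, pixels), "pose" (4x4, takes a point from camera to world coordinates). Camera axes: x right, y down, z forward; pixel columns grow to the right and rows downward; lengths in mm; the calibration is good to about 2 mm. A picture is of the moment at which its call begins: read the wrist's pose just before it. calibration takes no time and is no camera call; for the wrist camera it gives the pose at the moment of the call.
- env.job_done(): hands the job in; it is judged then, once.
Trained networks look in the newest picture that a camera, given by its name, has taken for a name from the list of things; names that differ only in an ending like _2 or _b are one class to them, and where a whole thing is asked for, a point or a joint stands for the part that bears it (a point fixed in the world has none). Each returns a list of dicts, best first, with "conf" (0 to 1); they miss things now and then, are a little off and sometimes report something else, mostly with a low value. They report only what shows in the picture. A call takes as long as a camera call. They do not tell look-alikes from the thing itself.
- env.look_for(camera, label): "position" ([row, column] as shares, 0 to 1, of the picture: columns of its width, rows of its height, amid what is visible of it).
The state is a dict: "t": time; "joints": joint angles; "qvel": joint speeds; "tau": joint torques, N m; "eef_pos": TCP position; "tcp_rot": TCP orientation; "ft_force": force on the tool from outside, world axes, zero at the start; "moment": the same for the moment, N m; "opening": opening from 0.0 (shut) to 1.0 (fully open); "grip_force": force on a finger pad.
Only numpy, scipy, OpenCV 4.12 (cv2) and the standard library are available. Lean on these libraries where they do the work, as an engineer would, in place of code of your own. Each camera call takes 0.05 s, during which the arm holds its last target. There are 200 camera calls.

## Working session

There is one attempt and no reset: what is moved stays moved. The work goes in short steps, Python scripts to look and compute and a tool call to move; the robot and the scene stay as the last step left them, time stands still between calls to the robot, and variables do not carry over. Pictures are saved under pics/ and viewed, at most 10 in all, crops included, and the job is handed in when it is done.

Besides the shell and the picture viewer there is one more tool, called as a command line: name --pt "numbers of a row" for each row, then --argument value for the rest. carry_out: Moves the arm, as the interface text tells. Its arguments: {"type":"object","properties":{"series":{"type":"array","items":{"type":"array","items":{"type":"number","minimum":-1,"maximum":1}}},"fingers":{"type":"number"}},"required":["series"]}

```bash
ls; mkdir -p pics; python3 - <<'E'
from cell import env
import cv2,numpy as np
s=env.state();print(s)
for c in ("scene","side"):
    im=env.read_camera(c);cv2.imwrite(f"pics/{c}0.png",im[:,:,::-1])
    k=env.calibration(c);print(c,np.round(k["K"],1).tolist(),np.round(k["pose"],3).tolist())
    for l in ("tray","tray_grip","reel","riser","dispenser","jar","hoop","magnifier"):
        print(l,[(round(d["conf"],2),round(d["position"][1]*640),round(d["position"][0]*480)) for d in env.look_for(c,l)][:3])
E
```

```text
pics
{'t': 0.0, 'joints': array([ 1.05242776e+00,  4.91547927e-01,  1.55945424e+00,  1.29989841e-06,
        1.09166830e+00, -1.05606230e-01]), 'qvel': array([-0.00033624, -0.00066819, -0.000724  ,  0.00037689, -0.00047436,
       -0.00053537]), 'tau': array([ 2.57435444e-03, -6.12654305e+01, -2.58176994e+01,  6.93764328e-02,
        4.82794200e-02, -5.27550833e-05]), 'eef_pos': array([250.57711853, 572.30991064, 214.06731677]), 'tcp_rot': array([-3.14052096e+00, -1.14759115e-04,  2.72882966e+00]), 'ft_force': array([-1.21839482,  0.05745659,  0.75631281]), 'moment': array([ 0.04314125, -0.00453761, -0.00540543]), 'grip_force': 0.0, 'opening': 1.0038053558867936}
scene [[499.7, 0.0, 326.3], [0.0, 499.7, 243.7], [0.0, 0.0, 1.0]] [[-0.713, 0.601, -0.36, 964.515], [0.701, 0.608, -0.372, 543.372], [-0.004, -0.518, -0.855, 1072.359], [0.0, 0.0, 0.0, 1.0]]
tray [(0.94, 368, 293)]
tray_grip [(0.85, 368, 280)]
reel [(0.94, 484, 335), (0.91, 379, 302), (0.86, 530, 296)]
riser [(0.85, 252, 151), (0.56, 186, 203)]
dispenser [(0.69, 281, 313)]
jar [(0.63, 184, 204), (0.55, 217, 307)]
hoop [(0.91, 223, 304)]
magnifier [(0.74, 415, 400), (0.63, 225, 305), (0.47, 281, 311)]
side [[434.0, 0.0, 319.4], [0.0, 434.0, 246.1], [0.0, 0.0, 1.0]] [[0.767, -0.337, 0.546, -130.156], [-0.641, -0.387, 0.663, -656.21], [-0.013, -0.858, -0.513, 724.685], [0.0, 0.0, 0.0, 1.0]]
tray [(0.65, 312, 256)]
tray_grip [(0.95, 306, 228)]
reel [(0.84, 301, 240), (0.79, 274, 285), (0.76, 188, 241)]
riser [(0.85, 434, 362)]
dispenser [(0.87, 368, 238)]
jar [(0.61, 476, 296)]
hoop [(0.96, 425, 259), (0.55, 367, 237)]
magnifier [(0.62, 294, 174)]
```

View pics/scene0.png

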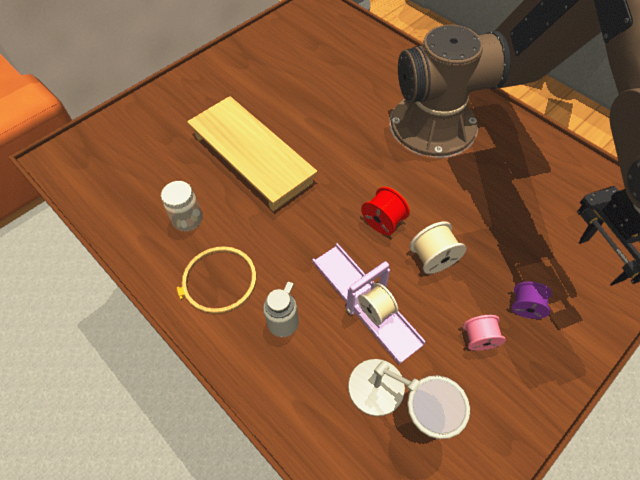

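View pics/side0.png

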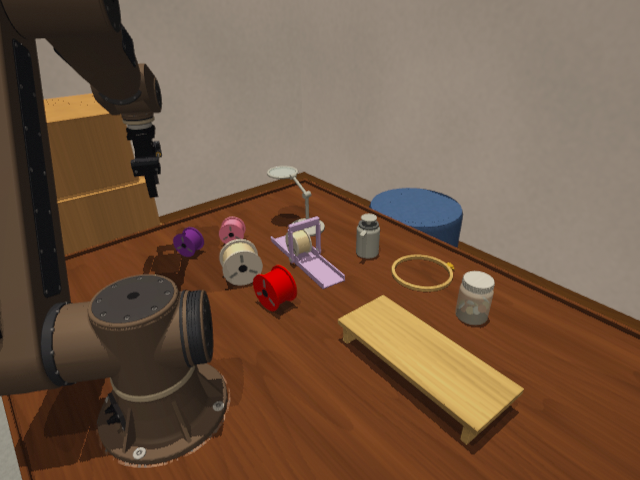

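The scene view shows the tray from about (328,255) to (413,352), with its bail at (368,285) and the small cream reel at (378,303). The riser top runs from (210,112) to (295,185). The side view shows the bail bar near (304,226) and the riser around (430,360). I'll crop both for corner pixels.

```bash
python3 - <<'E'
import cv2,numpy as np
def crop(n,x,y,w,h,s,W,H):
    im=cv2.imread(f"pics/{n}0.png")[y:y+h,x:x+w]
    im=cv2.resize(im,None,fx=s,fy=s,interpolation=cv2.INTER_CUBIC)
    for i in range(0,w,10):
        cv2.line(im,(i*s,0),(i*s,4 if (x+i)%50 else 12),(255,255,255),1)
        if (x+i)%20==0: cv2.putText(im,str(x+i),(i*s,22),0,.35,(255,255,255),1)
    for i in range(0,h,10):
        cv2.line(im,(0,i*s),(6,i*s),(255,255,255),1)
        if (y+i)%20==0: cv2.putText(im,str(y+i),(6,i*s+4),0,.35,(255,255,255),1)
    o=np.zeros((H,W,3),np.uint8);o[:im.shape[0],:im.shape[1]]=im[:H,:W];return o
cv2.imwrite("pics/c1.png",np.hstack([crop("scene",300,240,120,130,4,400+80,600)[:,:480],crop("side",265,210,80,80,4,320,600)]))
cv2.imwrite("pics/c2.png",np.hstack([crop("scene",180,90,140,120,3,400,500),crop("side",330,290,200,150,2,400,500)]))
E
```

```text
(no output)
```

View pics/c1.png

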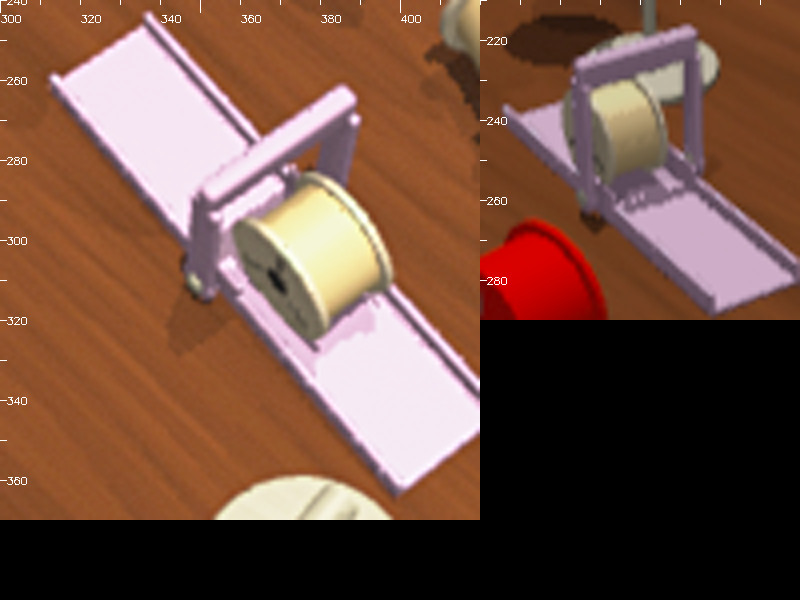

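View pics/c2.png

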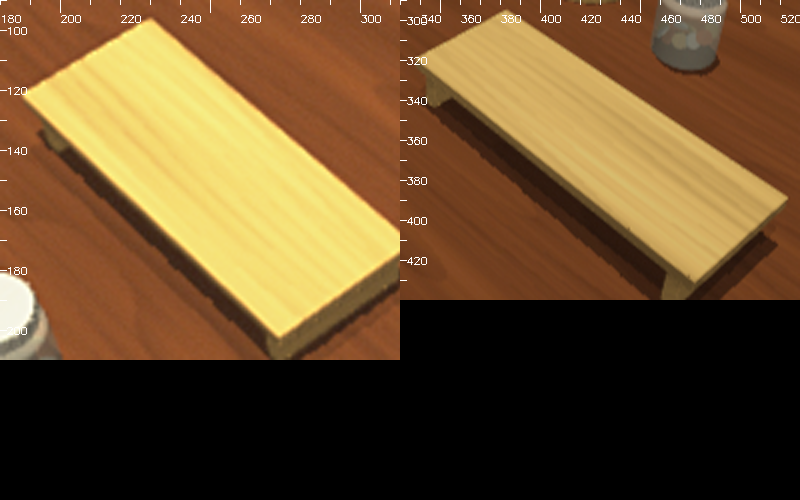

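The crops give the bar ends: scene (351.5,287) and (387.5,263), side (318,217.5) and (289,226). They also give the tray's far rim tips, scene (337.5,243.5) and (313,259.5), and the riser top corners in both views. Next I triangulate and fit.

```bash
cat > h.py <<'E'
import numpy as np,cv2
from cell import env
from scipy.optimize import least_squares
def proj(c,P,k=None):
    k=k or env.calibration(c);T=np.linalg.inv(k["pose"]);p=np.atleast_2d(P)@T[:3,:3].T+T[:3,3]
    q=p@np.array(k["K"]).T;return q[:,:2]/q[:,2:]
def tri(a,b,ca="scene",cb="side"):
    f=lambda X:np.r_[proj(ca,X)[0]-a,proj(cb,X)[0]-b]
    r=least_squares(f,[500,100,50]);return r.x,np.abs(r.fun).max()
def place(L,x,y,th,z):
    c,s=np.cos(th),np.sin(th);L=np.array(L,float);return np.c_[x+c*L[:,0]-s*L[:,1],y+s*L[:,0]+c*L[:,1],z+L[:,2]]
def fit(obs,x0):  # obs: (cam,local,pixel); free x,y,yaw,z
    f=lambda v:np.concatenate([proj(c,place([l],*v))[0]-p for c,l,p in obs])
    r=least_squares(f,x0,x_scale=[100,100,1,100],loss="soft_l1");return r.x,f(r.x).reshape(-1,2)
E
python3 - <<'E'
from h import *
A=tri((351.5,286.7),(318.2,217.5));B=tri((387.5,263),(289.2,225.8));print("bar",A,B,(A[0]+B[0])/2,np.linalg.norm(A[0]-B[0]))
y=np.degrees(np.arctan2(*(A[0]-B[0])[1::-1]));print("bar dir deg",y)
# polygon of tray/riser by colour
for c in("scene","side"):
    im=cv2.imread(f"pics/{c}0.png");h=cv2.cvtColor(im,cv2.COLOR_BGR2HSV)
    m=cv2.inRange(h,(15,80,150),(32,255,255)); 
    cs=max(cv2.findContours(m,0,2)[0],key=cv2.contourArea)
    print(c,"riser poly",cv2.approxPolyDP(cv2.convexHull(cs),6,True)[:,0].tolist(),cv2.contourArea(cs))
    m=cv2.inRange(h,(125,12,110),(165,90,255))
    cs=max(cv2.findContours(m,0,2)[0],key=cv2.contourArea)
    print(c,"tray poly",cv2.approxPolyDP(cv2.convexHull(cs),2,True)[:,0].tolist())
for n,a,b in (("r1",(230,96),(384,295)),("tray",(337.5,243.5),(443.7-180+80,279)),):
    pass
E
```

```text
bar (array([604.84608682, 244.76072124, 130.1822622 ]), np.float64(0.9988418825136023)) (array([508.72326271, 259.91117881, 129.94944161]), np.float64(0.7978743372989356)) [556.78467477 252.33595003 130.0658519 ] 97.30975225873044
bar dir deg -8.957022176768877
scene riser poly [[187, 121], [230, 96], [316, 172], [272, 202]] 5927.0
scene tray poly [[313, 259], [337, 244], [386, 262], [424, 341], [421, 346], [400, 362], [351, 313]]
side riser poly [[338, 319], [384, 295], [523, 389], [476, 430]] 9384.5
side tray poly [[325, 287], [298, 262], [296, 257], [318, 223], [344, 276], [343, 280]]
```

```bash
python3 - <<'E'
from h import *
# tray: scene corners
obs=[("scene",(38,-160,18),(313.2,259.7)),("scene",(-38,-160,18),(337.5,243.5)),("scene",(38,160,18),(399,362)),("scene",(-38,160,18),(424,341)),
("side",(38,-160,18),(344,277)),("side",(-38,-160,18),(323.5,285.5)),
("scene",(51,0,134),(351.5,286.7)),("scene",(-51,0,134),(387.5,263)),("side",(51,0,134),(318.2,217.5)),("side",(-51,0,134),(289.2,225.8))]
v,r=fit(obs,[557,252,-.156,0]);print("tray",v,np.round(r,1).tolist())
L=[(75,-190,60),(-75,-190,60),(-75,190,60),(75,190,60)]
ro=list(zip(["scene"]*4,L,[(187,121.5),(230,96),(316,172),(272,202.3)]))
ro+=list(zip(["side"]*4,L,[(523.5,389),(476.5,431),(338,320.5),(384,295)]))
u,r=fit(ro,[400,-150,0,0]);print("riser",u,np.round(r,1).tolist())
# reel
f=lambda w:np.concatenate([proj(c,place([(0,w[0],44)],*v))[0]-p for c,p in(("scene",(379,302)),("side",(301,240)))])
q=least_squares(f,[40]);print("reel y",q.x,q.fun)
# others on table
for n,z,cs in (("dispenser",63,((281,313),(368,238))),("jar",56,((184,204),(476,296))),("hoop",6,((219,280),(423,272)))):
    a=tri(*[np.array(p,float) for p in cs]);print(n,np.round(a[0]),a[1])
s=env.state();print(s["eef_pos"],s["tcp_rot"])
E
```

```text
tray [ 5.56523246e+02  2.52474187e+02 -1.33411287e-01 -6.53419176e+00] [[-1.1, -0.6], [-0.7, -0.4], [-0.2, -0.2], [0.7, 0.6], [-0.0, -0.6], [-1.9, -0.5], [-1.2, 1.6], [-0.1, -0.3], [-0.6, 0.4], [-1.4, 1.0]]
riser [ 4.67079840e+02 -2.68129622e+02 -4.12394734e-02 -5.59175971e+00] [[-0.9, -0.1], [-0.6, 0.1], [0.2, -0.5], [-0.6, 0.7], [-0.1, 0.3], [-0.2, 0.5], [-0.5, -1.2], [-0.7, 0.1]]
reel y [34.47891576] [-2.87828929  2.676142   -2.69814122  3.55728664]
dispenser [731. 155.  50.] 0.85719321994452
jar [ 712. -236.   58.] 2.213011977860077
hoop [770. -34.   1.] 1.4423755856227558
[250.73382981 572.53325131 214.6942716 ] [3.14142014e+00 2.26591083e-05 2.72878024e+00]
```

The tray is at about (557,252) with yaw −0.13 and its +y is roughly world +y. The riser is at (467,−268) with yaw −0.04. The bar top came out at 130 mm against the expected 134, and the fitted sizes agree. The reel is 35–45 mm to +y. Next I move above the bar at the safe height.

carry_out --pt "0.61 -0.64 0 0.27" --pt "0.61 -0.64 0 0.27" --pt "0.61 -0.64 0 0.27" --pt "0.61 -0.64 0 0.27" --pt "0.61 -0.64 0 0.27" --fingers -1

```text
t: 1.4
eef_pos: [404.2, 411.2, 214.8]
tcp_rot: [3.141, 0.0, 2.872]
ft_force: [0.9, 1.1, 0.0]
opening: 1.002
grip_force: 0.0
```

carry_out --pt "0.61 -0.64 0 0.27" --pt "0.61 -0.64 0 0.27" --pt "0.61 -0.64 0 0.27" --pt "0.61 -0.64 0 0.27" --pt "0.61 -0.64 0 0.27"

```text
t: 1.9
eef_pos: [556.8, 251.0, 214.8]
tcp_rot: [3.141, 0.0, 3.013]
ft_force: [1.4, 0.4, 0.0]
opening: 0.999
grip_force: 0.0
```

```bash
python3 - <<'E'
from h import *
ims={}
for i in range(3):
    s=env.state();print(s["t"],np.round(s["eef_pos"],1),np.round(s["tcp_rot"],3))
    c=("scene","side","wrist")[i];k=env.calibration(c);ims[c]=env.read_camera(c)[:,:,::-1];cv2.imwrite(f"pics/{c}1.png",ims[c])
print(np.round(k["K"],1).tolist(),np.round(k["pose"],3).tolist())
np.save("wk.npy",k["pose"])
print([(round(d["conf"],2),round(d["position"][1]*640),round(d["position"][0]*480)) for l in("tray_grip","reel") for d in env.look_for("wrist",l)])
print("mag base",tri(np.array((377,388.)),np.array((310,227.))))
print("lens",tri(np.array((440,408.)),np.array((282,172.))))
a=cv2.resize(ims["wrist"],(400,300));b=ims["scene"][180:480,250:560];c=ims["side"][150:330,200:480]
o=np.zeros((600,800,3),np.uint8);o[:300,:400]=a;o[:300,400:710]=b;o[300:300+270,:420]=cv2.resize(c,(420,270));cv2.imwrite("pics/m1.png",o)
E
```

```text
1.9 [556.8 251.  214.8] [3.141 0.    3.013]
1.95 [560.8 246.9 214.6] [-3.141e+00  2.000e-03  3.012e+00]
2.0 [558.8 248.9 214.4] [-3.141e+00  1.000e-03  3.008e+00]
[[332.0, 0.0, 320.3], [0.0, 332.0, 243.0], [0.0, 0.0, 1.0]] [[0.134, 0.961, 0.241, 491.813], [0.991, -0.13, -0.033, 258.28], [-0.0, 0.243, -0.97, 384.396], [0.0, 0.0, 0.0, 1.0]]
[(0.8, 322, 240), (0.98, 159, 43), (0.86, 564, 76), (0.65, 360, 224), (0.57, 333, 26)]
mag base (array([691.39496846, 407.65895954,   1.73315424]), np.float64(2.8666429712507124))
lens (array([680.25893403, 531.93597353, 172.51232165]), np.float64(0.8953873233299987))
```

View pics/m1.png

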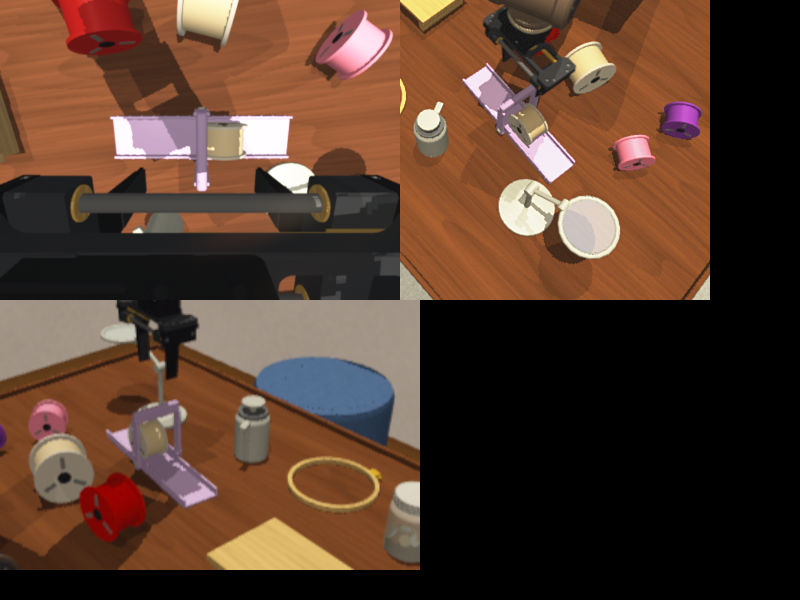

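The wrist view shows the whole tray (full-resolution columns 176–465), with the bar at column about 323 and the reel at about 360. So the wrist camera can track the reel. Scene and side show the gripper above the bail with everything else clear. I refine the pose with the wrist view and add a reel tracker.

```bash
cat >> h.py <<'E'
def creammask(im):  # im BGR
    h=cv2.cvtColor(im,cv2.COLOR_BGR2HSV);return cv2.inRange(h,(14,35,60),(34,170,255))
def lavmask(im):
    h=cv2.cvtColor(im,cv2.COLOR_BGR2HSV);return cv2.inRange(h,(125,10,90),(165,110,255))
t_=np.linspace(0,2*np.pi,40)
CYL=np.array([(x,40*np.cos(a),44+40*np.sin(a)) for x in(-25,25) for a in t_])
def reel_y(im,k,tray,cam="wrist",ys=np.arange(-110,111,2.)):
    m=(creammask(im)>0).astype(np.float32)
    best=[]
    for y in ys:
        P=place(CYL+[0,y,0],*tray);q=proj(cam,P,k).astype(np.float32)
        h=np.zeros(m.shape,np.uint8);cv2.fillConvexPoly(h,cv2.convexHull(q).astype(np.int32),1)
        best.append((m*h).sum()-.5*((1-m)*h).sum())
    b=np.array(best);w=np.clip(b-b.max()*.9,0,None);return (ys*w).sum()/w.sum(),b.max()
E
python3 - <<'E'
from h import *
im=cv2.imread("pics/wrist1.png");k={"K":np.array([[332.0,0,320.3],[0,332.0,243.0],[0,0,1]]),"pose":np.load("wk.npy")}
m=lavmask(im);m[285:]=0
cs=max(cv2.findContours(m,0,2)[0],key=cv2.contourArea);print("poly",cv2.approxPolyDP(cv2.convexHull(cs),3,True)[:,0].tolist())
for z in(0,-5):
  for nm,l in(("far",[(-38,-160,18),(38,-160,18),(38,160,18),(-38,160,18)]),("bar",[(-51,0,134),(51,0,134)])):
    print(z,nm,np.round(proj("wrist",place(l,556.5,252.5,-.133,z),k)).tolist())
cm=creammask(im);n,lab,st,ce=cv2.connectedComponentsWithStats(cm);print([ (st[i].tolist()) for i in range(1,n) if st[i][4]>300])
print(reel_y(im,k,(556.5,252.5,-.133,0)))
for c in("scene","side"): print(c,reel_y(cv2.imread(f"pics/{c}0.png"),env.calibration(c),(556.5,252.5,-.133,-4),c))
cv2.imwrite("pics/w.png",cv2.resize(im[150:320,160:480],None,fx=2.5,fy=2.5))
E
```

```text
poly [[467, 186], [462, 198], [332, 284], [312, 284], [183, 252], [176, 188], [313, 174]]
0 far [[176.0, 185.0], [183.0, 253.0], [463.0, 252.0], [470.0, 185.0]]
0 bar [[324.0, 179.0], [324.0, 306.0]]
-5 far [[178.0, 185.0], [185.0, 251.0], [461.0, 251.0], [468.0, 185.0]]
-5 bar [[324.0, 179.0], [324.0, 304.0]]
[[283, 0, 98, 74, 4904], [0, 144, 32, 116, 1901], [332, 196, 63, 61, 3354], [112, 295, 36, 61, 1170], [493, 295, 37, 61, 1218], [283, 340, 333, 34, 996], [471, 455, 25, 25, 332]]
(np.float64(38.54745118772779), np.float32(2683.0))
scene (np.float64(36.861135732158715), np.float32(709.0))
side (np.float64(31.521963659647888), np.float32(308.5))
```

View pics/w.png

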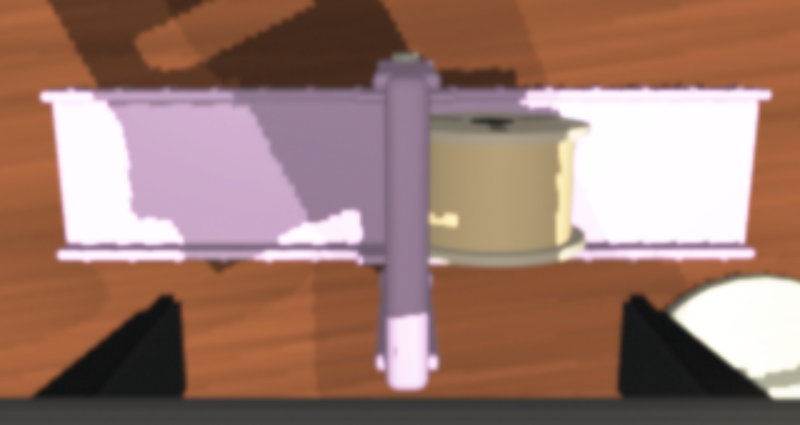

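The wrist geometry agrees with the tray pose at z≈0 to within about 2 px. The bar lies under the gripper, and the reel's right edge is at column 395, so y≈40. Descend now.

carry_out --pt "0.02 0 -0.24 0" --pt "0 0 -0.24 0" --pt "0 0 -0.24 0" --pt "0 0 -0.24 0" --pt "0 0 -0.24 0"

```text
t: 2.65
eef_pos: [556.4, 252.8, 153.3]
tcp_rot: [-3.141, -0.001, 3.012]
ft_force: [0.5, -0.2, 0.3]
opening: 1.0
grip_force: 0.0
```

carry_out --pt "0 0 -0.24 0" --pt "0 0 -0.24 0" --pt "0 0 -0.24 0" --pt "0 0 -0.24 0" --pt "0 0 0 0"

```text
t: 3.15
eef_pos: [556.1, 252.2, 104.8]
tcp_rot: [-3.141, -0.002, 3.011]
ft_force: [0.4, -0.2, 0.4]
opening: 0.999
grip_force: 0.0
```

```bash
cat >> h.py <<'E'
def tray_of(s,zg):
    th=s["tcp_rot"][2]; th=th-np.pi if th>0 else th+np.pi
    return (s["eef_pos"][0],s["eef_pos"][1],th,s["eef_pos"][2]-zg)
def edges(zg=None,off=0.):
    """reel y from its right and left edges in the wrist picture"""
    s=env.state();k=env.calibration("wrist");im=env.read_camera("wrist")[:,:,::-1]
    tr=tray_of(s,zg)
    w=proj("wrist",place([(-38,-150,4),(38,-150,4),(38,150,4),(-38,150,4)],*tr),k)
    m=creammask(im);q=np.zeros_like(m);cv2.fillConvexPoly(q,cv2.convexHull((w).astype(np.float32)).astype(np.int32),255);m&=q
    n,l,st,_=cv2.connectedComponentsWithStats(m)
    B=[st[i] for i in range(1,n) if st[i][4]>60]
    if not B: return s,None,None,im
    lo=min(b[0] for b in B);hi=max(b[0]+b[2] for b in B)
    ys=np.arange(-150,151,1.);pr=[proj("wrist",place(CYL+[0,y,0],*tr),k)[:,0] for y in ys]
    return s,np.interp(hi,[p.max() for p in pr],ys),np.interp(lo,[p.min() for p in pr],ys),im
E
python3 - <<'E'
from h import *
s,a,b,im=edges(105);print(s["t"],np.round(s["eef_pos"],1),s["tcp_rot"],s["ft_force"],a,b)
cv2.imwrite("pics/w2.png",im)
# sim: reel under arm shift along tray y; lag model 2nd order
def sim(y0,X,T0,lift_t,g=.687,res=.012,tau=.04,Tend=1.5,v0=0):
    dt=.001;y=y0;v=v0;x=xv=0;w=30.;z=.75;prev=0
    out=[]
    for i in range(int(Tend/dt)):
        t=i*dt;r=np.interp(t,T0,X)
        xa=w*w*(r-x)-2*z*w*xv;xv+=xa*dt;x+=xv*dt
        th=g*y*(t>lift_t);f=.72*9.81*th-.72*xa;fr=.72*9.81*res
        if abs(v)<fr*dt*1.5 and abs(f)<fr: v=0
        else: v+=(f-np.sign(v if abs(v)>1e-6 else f)*fr)*dt
        y+=v*dt
        if i%100==99: out.append((round(y*1e3,1),round(v*1e3)))
    return out
for D in(.05,.06,.07,.08):
  for dur in (.2,.3,.4):
    print(D,dur,sim(.040,[0,0,D,D],[0,.1,.1+dur,9],.05)[3:8:1])
E
```

```text
3.15 [556.1 252.2 104.8] [-3.14058871e+00 -2.32713497e-03  3.01136149e+00] [ 0.3636584  -0.21916676  0.41771996] 33.00845496677515 49.546391718912346
0.05 0.2 [(np.float64(15.7), 49), (np.float64(22.0), 65), (np.float64(28.4), 66), (np.float64(35.3), 73), (np.float64(43.1), 83)]
0.05 0.3 [(np.float64(22.7), -45), (np.float64(24.7), 75), (np.float64(33.4), 91), (np.float64(42.8), 99), (np.float64(53.4), 114)]
0.05 0.4 [(np.float64(30.4), -11), (np.float64(30.3), 3), (np.float64(35.3), 94), (np.float64(46.0), 113), (np.float64(57.9), 128)]
0.06 0.2 [(np.float64(8.1), 43), (np.float64(13.8), 58), (np.float64(19.3), 54), (np.float64(24.7), 56), (np.float64(30.6), 61)]
0.06 0.3 [(np.float64(16.4), -72), (np.float64(16.8), 68), (np.float64(24.8), 82), (np.float64(33.1), 85), (np.float64(42.1), 95)]
0.06 0.4 [(np.float64(25.8), -31), (np.float64(23.7), -11), (np.float64(28.3), 96), (np.float64(39.1), 113), (np.float64(50.9), 125)]
0.07 0.2 [(np.float64(0.4), 36), (np.float64(5.6), 50), (np.float64(10.1), 42), (np.float64(14.1), 39), (np.float64(18.0), 38)]
0.07 0.3 [(np.float64(10.2), -100), (np.float64(8.8), 61), (np.float64(16.1), 73), (np.float64(23.2), 71), (np.float64(30.5), 76)]
0.07 0.4 [(np.float64(21.1), -52), (np.float64(16.8), -34), (np.float64(20.0), 88), (np.float64(29.9), 102), (np.float64(40.4), 109)]
0.08 0.2 [(np.float64(-7.2), 29), (np.float64(-2.6), 43), (np.float64(0.9), 29), (np.float64(3.5), 22), (np.float64(5.3), 16)]
0.08 0.3 [(np.float64(3.9), -127), (np.float64(0.8), 54), (np.float64(7.3), 63), (np.float64(13.3), 57), (np.float64(18.9), 56)]
0.08 0.4 [(np.float64(16.4), -72), (np.float64(10.0), -57), (np.float64(11.6), 79), (np.float64(20.6), 91), (np.float64(29.6), 92)]
```

carry_out --pt "0 0 0 0" --pt "0 0 0 0" --pt "0 0 0 0" --pt "0 0 0 0" --pt "0 0 0 0" --fingers 1

```text
t: 3.7
eef_pos: [556.8, 252.6, 106.9]
tcp_rot: [3.141, 0.0, 3.012]
ft_force: [0.4, -0.2, 0.5]
opening: 0.632
grip_force: 0.0
```

carry_out --pt "0 0 0 0" --pt "0 0 0 0" --pt "0 0 0 0" --pt "0 0 0 0" --pt "0 0 0 0"

```text
t: 4.2
eef_pos: [556.7, 252.5, 106.7]
tcp_rot: [3.141, -0.0, 3.012]
ft_force: [-0.3, 0.3, 0.6]
opening: 0.219
grip_force: 0.0
```

```bash
cat > sim.py <<'E'
import numpy as np
def sim(y0,X,T0,lift_t=0,g=.687,res=.012,Tend=1.5,v0=0,w=30.,z=.75,step=100):
    dt=.001;y=y0;v=v0;x=xv=0;out=[]
    fr=.72*9.81*res
    for i in range(int(Tend/dt)):
        t=i*dt;r=np.interp(t,T0,X)
        xa=w*w*(r-x)-2*z*w*xv;xv+=xa*dt;x+=xv*dt
        f=.72*9.81*g*y*(t>lift_t)-.72*xa
        vn=v+f*dt; v=np.sign(vn)*max(abs(vn)-fr*dt,0); y+=v*dt
        if i%step==step-1: out.append((round(float(y)*1e3,1),round(float(v)*1e3)))
    return out
E
python3 - <<'E'
from h import *
from sim import sim
s,a,b,im=edges(105);print(s["t"],np.round(s["eef_pos"],1),s["tcp_rot"],s["opening"],s["grip_force"],a,b)
cv2.imwrite("pics/w3.png",im)
k={"K":np.array([[332.0,0,320.3],[0,332.0,243.0],[0,0,1]]),"pose":np.load("wk.npy")}
print("earlier right edge y:",np.interp(395,[proj("wrist",place(CYL+[0,y,0],556.5,252.5,-.133,0),k)[:,0].max() for y in range(0,80)],range(0,80)))
for y0 in(.036,.042):
 for D in(.08,.09,.1,.11,.12):
  print(y0,D,sim(y0,[0,0,D/2,D,D],[0,.1,.2,.3,9],.05)[2:11])
E
```

```text
4.2 [556.7 252.5 106.7] [ 3.14148802e+00 -2.63131227e-05  3.01154522e+00] 0.21873754860686387 0.0 32.38712338719586 48.86139686911803
earlier right edge y: 32.58461447961123
0.036 0.08 [(-1.8, -251), (-12.4, 22), (-8.6, 33), (-6.2, 17), (-5.1, 5), (-5.0, 0), (-5.0, 0), (-5.0, 0), (-5.0, 0)]
0.036 0.09 [(-7.3, -290), (-20.0, 16), (-16.8, 26), (-15.5, 4), (-15.4, 0), (-15.4, 0), (-15.4, 0), (-15.4, 0), (-15.4, 0)]
0.036 0.1 [(-12.8, -328), (-27.8, 9), (-25.2, 18), (-24.7, -2), (-25.1, -5), (-25.8, -9), (-26.9, -14), (-28.5, -19), (-30.7, -24)]
0.036 0.11 [(-18.3, -367), (-35.4, 2), (-33.5, 10), (-33.7, -9), (-35.0, -17), (-37.1, -26), (-40.2, -36), (-44.4, -48), (-49.9, -62)]
0.036 0.12 [(-23.7, -405), (-43.1, -6), (-41.7, 2), (-42.7, -18), (-45.1, -30), (-48.8, -44), (-54.0, -61), (-61.0, -80), (-70.1, -103)]
0.042 0.08 [(5.1, -244), (-4.6, 33), (0.4, 47), (4.4, 35), (7.7, 30), (10.5, 26), (13.0, 23), (15.2, 22), (17.3, 21)]
0.042 0.09 [(-0.4, -282), (-12.2, 26), (-7.8, 40), (-4.8, 23), (-3.0, 13), (-2.2, 3), (-2.2, 0), (-2.2, 0), (-2.2, 0)]
0.042 0.1 [(-5.9, -321), (-19.9, 19), (-16.2, 32), (-14.2, 10), (-13.8, 0), (-13.8, 0), (-13.8, 0), (-13.8, 0), (-13.8, 0)]
0.042 0.11 [(-11.3, -359), (-27.6, 12), (-24.4, 24), (-23.4, 0), (-23.6, -3), (-24.1, -6), (-24.8, -10), (-26.0, -13), (-27.5, -18)]
0.042 0.12 [(-16.8, -398), (-35.3, 5), (-32.7, 16), (-32.6, -6), (-33.5, -13), (-35.2, -21), (-37.8, -30), (-41.3, -41), (-46.0, -54)]
```

View pics/w3.png

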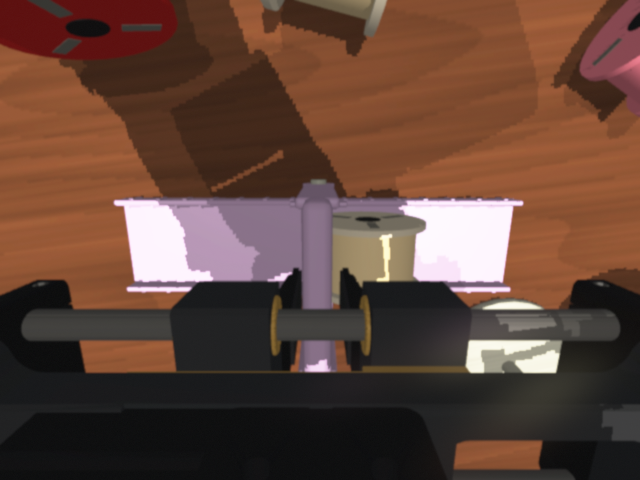

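carry_out --pt "0 0 0 0" --pt "0 0 0 0" --pt "0 0 0 0" --pt "0 0 0 0" --pt "0 0 0 0"

```text
t: 4.75
eef_pos: [556.7, 252.3, 106.7]
tcp_rot: [-3.141, -0.0, 3.012]
ft_force: [-1.2, -3.6, 1.6]
opening: 0.145
grip_force: 30.0
```

```bash
python3 - <<'E'
from h import *
from sim import sim
s,a,b,im=edges(106.7);print(s["t"],np.round(s["eef_pos"],1),s["opening"],s["grip_force"],np.round(s["ft_force"],1),a,b)
cv2.imwrite("pics/w4.png",im)
T=[0,.1,.2,.3,.4,.5,9]
for sh in([0,20,40,20,0],[0,20,40,25,0],[0,20,40,25,5],[0,20,40,30,0],[10,30,30,10,0],[10,30,35,10,0],[10,30,35,15,0]):
  for y0 in(.033,.036,.039):
    X=np.r_[0,np.cumsum(sh),sum(sh)]/1e3;print(sh,y0,sim(y0,X,T,.05)[4:13])
E
```

```text
4.75 [556.7 252.3 106.7] 0.14453407719723077 29.99958962202072 [-1.2 -3.6  1.6] 32.90082326024952 51.940973196679664
[0, 20, 40, 20, 0] 0.033 [(-9.6, 41), (-5.1, 39), (-1.9, 26), (0.3, 18), (1.6, 10), (2.2, 2), (2.3, 0), (2.3, 0), (2.3, 0)]
[0, 20, 40, 20, 0] 0.036 [(-5.1, 48), (0.2, 48), (4.4, 38), (8.0, 33), (11.1, 29), (13.8, 27), (16.4, 26), (19.0, 26), (21.6, 27)]
[0, 20, 40, 20, 0] 0.039 [(-0.6, 55), (5.5, 57), (10.8, 50), (15.7, 49), (20.5, 49), (25.5, 52), (30.9, 57), (37.0, 65), (44.0, 76)]
[0, 20, 40, 25, 0] 0.033 [(-13.3, 38), (-8.9, 37), (-6.0, 22), (-4.3, 12), (-3.7, 1), (-3.7, 0), (-3.7, 0), (-3.7, 0), (-3.7, 0)]
[0, 20, 40, 25, 0] 0.036 [(-8.7, 45), (-3.6, 47), (0.4, 34), (3.4, 27), (5.8, 21), (7.6, 16), (9.0, 11), (9.9, 7), (10.4, 4)]
[0, 20, 40, 25, 0] 0.039 [(-4.3, 51), (1.7, 56), (6.7, 46), (11.1, 42), (15.2, 40), (19.2, 40), (23.3, 42), (27.7, 46), (32.6, 52)]
[0, 20, 40, 25, 5] 0.033 [(-14.9, 7), (-12.2, 36), (-9.2, 23), (-7.5, 10), (-7.0, 0), (-7.0, 0), (-7.0, 0), (-7.0, 0), (-7.0, 0)]
[0, 20, 40, 25, 5] 0.036 [(-10.4, 14), (-7.0, 45), (-2.9, 35), (0.0, 25), (2.
[... 1043 characters left out ...]
2), (-1.3, 0), (-1.3, 0), (-1.3, 0), (-1.3, 0)]
[10, 30, 35, 10, 0] 0.036 [(-5.8, 49), (-1.0, 42), (2.7, 33), (5.7, 27), (8.1, 22), (10.1, 18), (11.7, 15), (13.1, 12), (14.2, 10)]
[10, 30, 35, 10, 0] 0.039 [(-1.3, 56), (4.3, 52), (9.1, 45), (13.5, 42), (17.6, 41), (21.8, 43), (26.2, 46), (31.1, 51), (36.5, 59)]
[10, 30, 35, 15, 0] 0.033 [(-13.8, 41), (-9.8, 34), (-7.2, 19), (-5.8, 8), (-5.6, 0), (-5.6, 0), (-5.6, 0), (-5.6, 0), (-5.6, 0)]
[10, 30, 35, 15, 0] 0.036 [(-9.3, 48), (-4.5, 43), (-0.8, 31), (1.9, 23), (3.9, 16), (5.2, 10), (5.9, 4), (6.1, 0), (6.1, 0)]
[10, 30, 35, 15, 0] 0.039 [(-4.7, 55), (0.9, 52), (5.7, 44), (9.8, 39), (13.5, 36), (17.1, 35), (20.6, 36), (24.3, 38), (28.3, 42)]
```

Grip confirmed: opening is 0.145, which is about the 14 mm bar, at 30 N. Now I lift and shift along tray +y so the reel rolls back to the middle.

carry_out --pt "0 0 0.3 0" --pt "0.053 0.396 0.4 0" --pt "0.106 0.793 0.4 0" --pt "0.08 0.595 0.2 0" --pt "0 0 0 0"

```text
t: 5.3
eef_pos: [568.9, 345.7, 172.6]
tcp_rot: [3.138, 0.002, 3.014]
ft_force: [0.4, -0.2, -5.5]
opening: 0.146
grip_force: 30.0
```

```bash
cat > look.py <<'E'
from h import *
from sim import sim
import sys
n=int(sys.argv[1]) if len(sys.argv)>1 else 3
R=[]
for i in range(n):
    s,a,b,im=edges(106.7);R.append((s["t"],a,b));print(round(s["t"],2),np.round(s["eef_pos"],1),round(s["tcp_rot"][2],3),np.round(s["ft_force"],1),"R",a and round(a,1),"L",b and round(b,1))
cv2.imwrite("pics/last.png",im)
E
python3 look.py 3
```

```text
5.3 [568.9 345.7 172.6] 3.014 [ 0.4 -0.2 -5.5] R -5.3 L -3.3
5.35 [568.3 343.7 171.4] 3.014 [ 0.1 -0.4 -5.1] R 0.1 L 1.4
5.4 [568.  342.4 170.9] 3.013 [-0.3  0.5 -5.1] R 4.2 L 5.5
```

```bash
python3 - <<'E'
from sim import sim
import numpy as np
T=[0,.1,.2,.3,.4,.5,9]
for sh in([0,0,0,0,0],[5,5,5,0,0],[8,8,4,0,0],[10,10,5,0,0],[10,10,10,0,0],[10,15,10,5,0]):
  for y0,v in((.005,.045),(.005,.06),(.005,.075)):
    X=np.r_[0,np.cumsum(sh),sum(sh)]/1e3;print(sh,v,sim(y0,X,T,0,v0=v)[0:11:2])
E
```

```text
[0, 0, 0, 0, 0] 0.045 [(9.2, 40), (16.7, 36), (23.9, 38), (32.5, 49), (44.0, 68), (60.8, 102)]
[0, 0, 0, 0, 0] 0.06 [(10.7, 55), (21.5, 54), (33.1, 63), (47.7, 85), (68.3, 124), (98.9, 187)]
[0, 0, 0, 0, 0] 0.075 [(12.3, 71), (26.3, 72), (42.2, 88), (62.9, 122), (92.5, 179), (137.0, 272)]
[5, 5, 5, 0, 0] 0.045 [(7.5, 6), (7.6, 0), (12.1, 29), (17.4, 26), (22.7, 28), (29.0, 36)]
[5, 5, 5, 0, 0] 0.06 [(9.0, 22), (12.0, 12), (19.5, 47), (29.3, 53), (41.4, 70), (58.2, 101)]
[5, 5, 5, 0, 0] 0.075 [(10.5, 37), (16.9, 31), (28.7, 72), (44.5, 89), (65.6, 125), (96.3, 186)]
[8, 8, 4, 0, 0] 0.045 [(6.5, -9), (6.9, 22), (15.1, 46), (24.4, 48), (34.9, 60), (49.0, 83)]
[8, 8, 4, 0, 0] 0.06 [(7.9, 1), (9.2, 23), (18.0, 50), (28.3, 55), (40.8, 72), (57.9, 102)]
[8, 8, 4, 0, 0] 0.075 [(9.4, 17), (12.6, 33), (23.7, 64), (37.5, 76), (55.3, 104), (80.5, 152)]
[10, 10, 5, 0, 0] 0.045 [(5.9, -20), (4.3, 19), (12.9, 48), (22.4, 48), (32.8, 58), (46.3, 79)]
[10, 10, 5, 0, 0] 0.06 [(7.3, -8), (8.0, 29), (19.1, 63), (32.2, 71), (48.2, 92), (70.4, 132)]
[10, 10, 5, 0, 0] 0.075 [(8.7, 3), (10.4, 31), (22.0, 68), (36.4, 79), (54.5, 105), (79.9, 153)]
[10, 10, 10, 0, 0] 0.045 [(5.9, -20), (3.0, -4), (12.0, 60), (23.7, 59), (36.5, 71), (53.1, 97)]
[10, 10, 10, 0, 0] 0.06 [(7.3, -8), (6.5, 0), (16.4, 66), (29.8, 70), (45.5, 90), (66.8, 126)]
[10, 10, 10, 0, 0] 0.075 [(8.7, 3), (8.7, 0), (18.9, 68), (32.9, 75), (50.0, 98), (73.5, 140)]
[10, 15, 10, 5, 0] 0.045 [(5.9, -20), (-0.8, -9), (4.2, 51), (13.9, 45), (22.9, 46), (33.0, 56)]
[10, 15, 10, 5, 0] 0.06 [(7.3, -8), (3.2, 3), (10.2, 64), (23.3, 66), (37.4, 78), (55.4, 105)]
[10, 15, 10, 5, 0] 0.075 [(8.7, 3), (6.7, 11), (15.8, 77), (31.9, 85), (50.8, 107), (76.2, 151)]
```

```bash
cat > opt.py <<'E'
from sim import sim
import numpy as np,sys,itertools
def opt(y0,v0,dy=.003,dv=.012,Ds=range(-80,81,10),shapes=((1,1,0,0,0),(1,2,1,0,0),(1,2,2,1,0),(1,1,1,1,1)),top=4):
    T=[0,.1,.2,.3,.4,.5,9];res=[]
    for sp in shapes:
        for D in Ds:
            st=np.array(sp)/sum(sp)*D
            if max(abs(st))>35: continue
            X=np.r_[0,np.cumsum(st),D]/1e3
            E=[sim(y0+a,X,T,v0=v0+b,Tend=1.3) for a,b in((0,0),(dy,dv),(-dy,-dv),(0,dv),(0,-dv))]
            c=max(abs(e[-1][0])+.3*abs(e[-1][1]) for e in E);res.append((c,D,sp,[e[-1] for e in E[:3]],E[0][:8]))
    for r in sorted(res,key=lambda r:r[0])[:top]: print(r)
if __name__=="__main__": opt(*[float(a)/1e3 for a in sys.argv[1:3]])
E
time python3 opt.py 5 60
```

```text
(75.9, 70, (1, 1, 0, 0, 0), [(-16.0, 0), (10.4, 2), (-53.4, -75)], [(-1.1, -169), (-19.7, -187), (-26.1, 43), (-20.8, 45), (-17.6, 23), (-16.1, 6), (-16.0, 0), (-16.0, 0)])
(80.19999999999999, 60, (1, 1, 0, 0, 0), [(-3.4, 0), (52.3, 93), (-24.2, -14)], [(0.6, -136), (-14.3, -149), (-18.6, 49), (-12.8, 51), (-8.6, 34), (-5.7, 23), (-4.0, 12), (-3.4, 2)])
(81.0, 70, (1, 2, 1, 0, 0), [(-4.1, 0), (52.2, 96), (-30.4, -26)], [(4.8, -53), (-7.2, -173), (-19.0, -63), (-18.4, 56), (-12.8, 49), (-8.8, 33), (-6.1, 21), (-4.6, 10)])
(87.2, 80, (1, 2, 2, 1, 0), [(-2.6, 0), (55.1, 107), (-33.0, -30)], [(6.2, -27), (-1.4, -115), (-13.2, -116), (-20.0, -26), (-17.7, 58), (-12.1, 49), (-7.9, 34), (-5.1, 23)])
real	0m2.945s
user	0m3.240s
sys	0m0.048s
```

carry_out --pt "0.086 0.644 0 0" --pt "0.086 0.644 0 0" --pt "0 0 0 0" --pt "0 0 0 0" --pt "0 0 0 0"

```text
t: 5.95
eef_pos: [577.2, 404.9, 171.1]
tcp_rot: [-3.141, -0.001, 3.011]
ft_force: [0.2, -0.6, -4.0]
opening: 0.148
grip_force: 30.0
```

```bash
python3 look.py 3
```

```text
5.95 [577.2 404.9 171.1] 3.011 [ 0.2 -0.6 -4. ] R -2.8 L -1.5
6.0 [577.3 404.9 171.3] 3.01 [ 0.8  0.7 -4.6] R -0.7 L 0.6
6.05 [577.4 405.  171.6] 3.01 [-0.6  0.  -4.9] R 0.7 L 2.0
```

carry_out --pt "0.026 0.198 0 0" --pt "0 0 0 0" --pt "0 0 0 0" --pt "0 0 0 0" --pt "0 0 0 0"

```text
t: 6.6
eef_pos: [578.5, 416.0, 171.6]
tcp_rot: [3.142, -0.0, 3.012]
ft_force: [-0.3, -0.5, -3.8]
opening: 0.146
grip_force: 30.0
```

```bash
python3 look.py 3
```

```text
6.6 [578.5 416.  171.6] 3.012 [-0.3 -0.5 -3.8] R 4.9 L 6.2
6.65 [578.5 415.9 171.6] 3.011 [-0.6  0.4 -4.5] R 4.9 L 6.9
6.7 [578.5 416.  171.7] 3.011 [-0.2  0.3 -4. ] R 5.6 L 6.9
```

carry_out --pt "0 0 0 0" --pt "0 0 0 0" --pt "0 0 0 0" --pt "0 0 0 0" --pt "0 0 0 0"

```text
t: 7.25
eef_pos: [578.6, 416.0, 171.6]
tcp_rot: [3.141, -0.0, 3.012]
ft_force: [-0.4, 0.9, -3.7]
opening: 0.147
grip_force: 30.0
```

```bash
python3 look.py 2
```

```text
7.25 [578.6 416.  171.6] 3.012 [-0.4  0.9 -3.7] R 5.6 L 6.9
7.3 [578.6 416.  171.7] 3.012 [-0.6 -0.2 -3.8] R 5.6 L 6.9
```

The reel is at rest about 6 mm from the middle with the tray bottom at about 65 mm. I keep holding, raising slowly and turning to the riser's direction.

carry_out --pt "0 0 0.04 0.04" --pt "0 0 0.08 0.08" --pt "0 0 0.08 0.09" --pt "0 0 0.08 0.09" --pt "0 0 0.08 0.09"

```text
t: 7.85
eef_pos: [578.6, 416.1, 190.2]
tcp_rot: [3.141, 0.0, 3.053]
ft_force: [0.4, 0.4, -4.3]
opening: 0.142
grip_force: 30.0
```

carry_out --pt "0 0 0.08 0.09" --pt "0 0 0.08 0.09" --pt "0 0 0.08 0.09" --pt "0 0 0.08 0.09" --pt "0 0 0.04 0.09"

```text
t: 8.35
eef_pos: [578.7, 416.1, 208.2]
tcp_rot: [3.141, 0.0, 3.1]
ft_force: [0.3, -0.5, -3.8]
opening: 0.145
grip_force: 30.0
```

carry_out --pt "0 0 0 0" --pt "0 0 0 0" --pt "0 0 0 0" --pt "0 0 0 0" --pt "0 0 0 0"

```text
t: 8.85
eef_pos: [578.6, 416.0, 207.5]
tcp_rot: [-3.142, -0.0, 3.099]
ft_force: [0.2, 0.6, -4.2]
opening: 0.145
grip_force: 30.0
```

carry_out --pt "0 0 0 0" --pt "0 0 0 0" --pt "0 0 0 0" --pt "0 0 0 0" --pt "0 0 0 0"

```text
t: 9.35
eef_pos: [578.6, 416.0, 207.7]
tcp_rot: [3.141, 0.0, 3.1]
ft_force: [0.5, -0.1, -4.7]
opening: 0.143
grip_force: 30.0
```

```bash
python3 look.py 2; python3 - <<'E'
from sim import sim
import numpy as np
r=np.r_[np.arange(1,31),np.arange(30,0,-1)]*.4e-3
T=np.r_[np.arange(61)*.1,20]
for s in(1,-1):
  for y0 in(.003,.006,.009):
    X=s*np.r_[0,np.cumsum(r),r.sum()];print(s,y0,X[-1],sim(y0,X,T,Tend=7,step=1000))
E
```

```text
9.35 [578.6 416.  207.7] 3.1 [ 0.5 -0.1 -4.7] R 5.5 L 6.9
9.4 [578.6 416.  207.7] 3.1 [ 0.2  0.2 -5.3] R 5.6 L 6.9
1 0.003 0.372 [(3.0, 0), (3.0, 0), (3.0, 0), (3.0, 0), (3.0, 0), (3.0, 0), (3.0, 0)]
1 0.006 0.372 [(6.0, 0), (6.0, 0), (6.0, 0), (6.0, 0), (6.0, 0), (6.0, 0), (6.0, 0)]
1 0.009 0.372 [(9.0, 0), (9.0, 0), (9.0, 0), (9.0, 0), (9.0, 0), (9.0, 0), (9.0, 0)]
-1 0.003 -0.372 [(3.0, 0), (3.0, 0), (3.0, 0), (3.0, 0), (3.0, 0), (3.0, 0), (3.0, 0)]
-1 0.006 -0.372 [(6.0, 0), (6.0, 0), (6.0, 0), (6.0, 0), (6.0, 0), (6.0, 0), (6.0, 0)]
-1 0.009 -0.372 [(9.0, 0), (9.0, 0), (9.0, 0), (9.0, 0), (9.0, 0), (9.0, 0), (9.0, 0)]
```

carry_out --pt "-0.0013 -0.008 0 0" --pt "-0.0026 -0.016 0 0" --pt "-0.0039 -0.024 0 0" --pt "-0.0052 -0.032 0 0" --pt "-0.0065 -0.04 0 0"

```text
t: 9.95
eef_pos: [577.6, 409.9, 207.7]
tcp_rot: [3.142, 0.0, 3.1]
ft_force: [-0.2, -0.5, -4.3]
opening: 0.149
grip_force: 30.0
```

carry_out --pt "-0.0078 -0.048 0 0" --pt "-0.0091 -0.056 0 0" --pt "-0.0104 -0.064 0 0" --pt "-0.0117 -0.072 0 0" --pt "-0.013 -0.08 0 0"

```text
t: 10.45
eef_pos: [575.0, 393.7, 207.7]
tcp_rot: [3.141, 0.0, 3.1]
ft_force: [-0.4, -0.3, -3.9]
opening: 0.145
grip_force: 30.0
```

carry_out --pt "-0.0143 -0.088 0 0" --pt "-0.0156 -0.096 0 0" --pt "-0.0169 -0.104 0 0" --pt "-0.0182 -0.112 0 0" --pt "-0.0195 -0.12 0 0"

```text
t: 10.95
eef_pos: [570.7, 367.5, 207.7]
tcp_rot: [3.141, 0.0, 3.1]
ft_force: [1.4, 0.1, -4.1]
opening: 0.146
grip_force: 30.0
```

carry_out --pt "-0.0208 -0.128 0 0" --pt "-0.0221 -0.136 0 0" --pt "-0.0234 -0.144 0 0" --pt "-0.0247 -0.152 0 0" --pt "-0.026 -0.16 0 0"

```text
t: 11.45
eef_pos: [564.8, 331.4, 207.7]
tcp_rot: [3.141, 0.0, 3.099]
ft_force: [-0.3, -0.6, -4.6]
opening: 0.147
grip_force: 30.0
```

carry_out --pt "-0.0273 -0.168 0 0" --pt "-0.0286 -0.176 0 0" --pt "-0.0299 -0.184 0 0" --pt "-0.0312 -0.192 0 0" --pt "-0.0325 -0.2 0 0"

```text
t: 11.95
eef_pos: [557.3, 285.2, 207.7]
tcp_rot: [3.141, 0.0, 3.099]
ft_force: [0.4, -0.7, -3.7]
opening: 0.145
grip_force: 30.0
```

carry_out --pt "-0.0338 -0.208 0 0" --pt "-0.0351 -0.216 0 0" --pt "-0.0364 -0.224 0 0" --pt "-0.0377 -0.232 0 0" --pt "-0.039 -0.24 0 0"

```text
t: 12.45
eef_pos: [548.2, 229.1, 207.7]
tcp_rot: [3.141, 0.0, 3.1]
ft_force: [0.3, -0.5, -4.8]
opening: 0.142
grip_force: 30.0
```

carry_out --pt "-0.039 -0.24 0 0" --pt "-0.0377 -0.232 0 0" --pt "-0.0364 -0.224 0 0" --pt "-0.0351 -0.216 0 0" --pt "-0.0338 -0.208 0 0"

```text
t: 12.95
eef_pos: [539.1, 173.1, 207.7]
tcp_rot: [3.142, 0.0, 3.099]
ft_force: [0.7, 0.9, -3.9]
opening: 0.148
grip_force: 30.0
```

carry_out --pt "-0.0325 -0.2 0 0" --pt "-0.0312 -0.192 0 0" --pt "-0.0299 -0.184 0 0" --pt "-0.0286 -0.176 0 0" --pt "-0.0273 -0.168 0 0"

```text
t: 13.45
eef_pos: [531.7, 127.3, 207.7]
tcp_rot: [3.142, 0.0, 3.099]
ft_force: [0.3, 0.1, -4.0]
opening: 0.149
grip_force: 30.0
```

carry_out --pt "-0.026 -0.16 0 0" --pt "-0.0247 -0.152 0 0" --pt "-0.0234 -0.144 0 0" --pt "-0.0221 -0.136 0 0" --pt "-0.0208 -0.128 0 0"

```text
t: 13.95
eef_pos: [525.8, 91.5, 207.7]
tcp_rot: [3.141, 0.0, 3.099]
ft_force: [0.1, -0.2, -4.6]
opening: 0.145
grip_force: 30.0
```

carry_out --pt "-0.0195 -0.12 0 0" --pt "-0.0182 -0.112 0 0" --pt "-0.0169 -0.104 0 0" --pt "-0.0156 -0.096 0 0" --pt "-0.0143 -0.088 0 0"

```text
t: 14.45
eef_pos: [521.6, 65.6, 207.7]
tcp_rot: [3.142, 0.0, 3.099]
ft_force: [-0.5, 0.4, -3.9]
opening: 0.146
grip_force: 30.0
```

carry_out --pt "-0.013 -0.08 0 0" --pt "-0.0117 -0.072 0 0" --pt "-0.0104 -0.064 0 0" --pt "-0.0091 -0.056 0 0" --pt "-0.0078 -0.048 0 0"

```text
t: 14.95
eef_pos: [519.1, 49.8, 207.7]
tcp_rot: [3.142, 0.0, 3.1]
ft_force: [-0.2, 0.6, -5.6]
opening: 0.144
grip_force: 30.0
```

carry_out --pt "-0.0065 -0.04 0 0" --pt "-0.0052 -0.032 0 0" --pt "-0.0039 -0.024 0 0" --pt "-0.0026 -0.016 0 0" --pt "-0.0013 -0.008 0 0"

```text
t: 15.45
eef_pos: [518.1, 44.0, 207.7]
tcp_rot: [3.141, 0.0, 3.099]
ft_force: [0.8, -0.2, -3.8]
opening: 0.142
grip_force: 30.0
```

```bash
python3 look.py 2
```

```text
15.45 [518.1  44.  207.7] 3.099 [ 0.8 -0.2 -3.8] R 8.3 L -85.5
15.5 [518.1  44.  207.7] 3.099 [-0.2  0.3 -5. ] R 8.3 L -85.5
```

```bash
python3 - <<'E'
from sim import sim
for D in(.008,.012,.016,.02):
  print(D,[sim(y,[0,D,D],[0,.1,9],Tend=1)[-1] for y in(.006,.009,.012)])
E
```

```text
0.008 [(3.9, 0), (8.6, 0), (17.1, 6)]
0.012 [(0.9, 0), (5.2, 0), (10.8, 0)]
0.016 [(-2.3, 0), (1.8, 0), (6.5, 0)]
0.02 [(-5.5, 0), (-1.6, 0), (2.7, 0)]
```

carry_out --pt "0.013 0.32 0 0" --pt "0 0 0 0" --pt "0 0 0 0" --pt "0 0 0 0" --pt "0 0 0 0"

```text
t: 16.05
eef_pos: [518.7, 59.7, 207.6]
tcp_rot: [3.142, -0.0, 3.099]
ft_force: [0.4, -0.2, -4.2]
opening: 0.148
grip_force: 30.0
```

```bash
python3 look.py 3
```

```text
16.05 [518.7  59.7 207.6] 3.099 [ 0.4 -0.2 -4.2] R 0.0 L 0.6
16.1 [518.8  59.7 207.7] 3.099 [-0.4 -0.2 -5.1] R 0.0 L 0.6
16.15 [518.8  59.8 207.6] 3.099 [-0.2  0.7 -5.5] R 0.0 L 0.6
```

View pics/last.png

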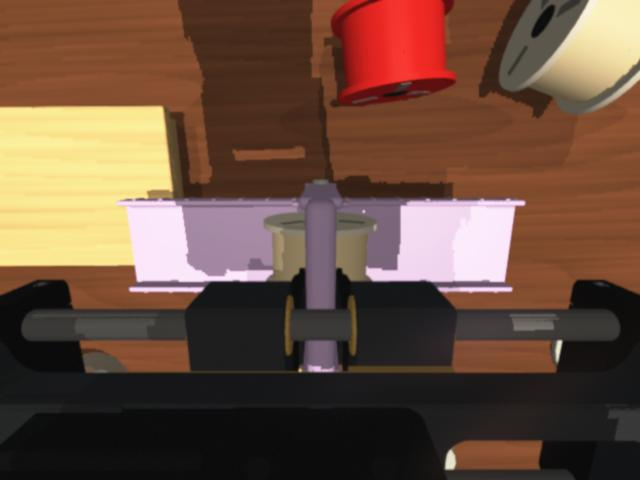

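The reel is centred: the flanges span columns 264–377 and the bar is at 320. The riser's end shows at left, with its corner at (164,107) and lower edge at row 265. I check the riser pose against these.

```bash
python3 - <<'E'
from h import *
k=env.calibration("wrist")
for z in(0,-4):print(np.round(proj("wrist",place([(-75,190,60),(75,190,60),(75,100,60),(-75,100,60)],467,-268,-.041,z),k)).tolist())
# solve x,y,yaw from observed corner + edge rows: corner(164,107), top edge row at col0 ~107, lower edge row 265 at cols 0..130
def back(p,z):
    K=np.array(k["K"]);P=np.array(k["pose"]);d=P[:3,:3]@np.linalg.solve(K,[p[0],p[1],1]);t=(z-P[2,3])/d[2];return (P[:3,3]+t*d).round(1)
for p in((164,107),(0,107),(0,265),(130,265)):print(p,back(p,60))
E
```

```text
[[164.0, 108.0], [181.0, 267.0], [92.0, 268.0], [63.0, 108.0]]
[[166.0, 108.0], [183.0, 266.0], [94.0, 266.0], [67.0, 109.0]]
(164, 107) [399.2 -74.8  60. ]
(0, 107) [ 392.8 -221.4   60. ]
(0, 265) [ 539.3 -262.5   60. ]
(130, 265) [ 545.  -132.2   60. ]
```

The riser pose is confirmed to within about 2 px. Second leg to above the riser.

carry_out --pt "-0.0013 -0.008 0 0" --pt "-0.0026 -0.016 0 0" --pt "-0.0039 -0.024 0 0" --pt "-0.0052 -0.032 0 0" --pt "-0.0065 -0.04 0 0"

```text
t: 16.7
eef_pos: [517.8, 53.9, 207.7]
tcp_rot: [3.142, 0.0, 3.1]
ft_force: [-0.6, -0.9, -4.7]
opening: 0.146
grip_force: 30.0
```

carry_out --pt "-0.0078 -0.048 0 0" --pt "-0.0091 -0.056 0 0" --pt "-0.0104 -0.064 0 0" --pt "-0.0117 -0.072 0 0" --pt "-0.013 -0.08 0 0"

```text
t: 17.2
eef_pos: [515.1, 37.7, 207.7]
tcp_rot: [3.142, 0.0, 3.1]
ft_force: [-0.0, 0.3, -5.4]
opening: 0.145
grip_force: 30.0
```

carry_out --pt "-0.0143 -0.088 0 0" --pt "-0.0156 -0.096 0 0" --pt "-0.0169 -0.104 0 0" --pt "-0.0182 -0.112 0 0" --pt "-0.0195 -0.12 0 0"

```text
t: 17.7
eef_pos: [510.9, 11.5, 207.7]
tcp_rot: [3.142, 0.0, 3.099]
ft_force: [-0.3, -0.7, -3.5]
opening: 0.146
grip_force: 30.0
```

carry_out --pt "-0.0208 -0.128 0 0" --pt "-0.0221 -0.136 0 0" --pt "-0.0234 -0.144 0 0" --pt "-0.0247 -0.152 0 0" --pt "-0.026 -0.16 0 0"

```text
t: 18.2
eef_pos: [505.0, -24.6, 207.7]
tcp_rot: [3.142, 0.0, 3.1]
ft_force: [0.5, -0.3, -4.5]
opening: 0.146
grip_force: 30.0
```

carry_out --pt "-0.0273 -0.168 0 0" --pt "-0.0286 -0.176 0 0" --pt "-0.0299 -0.184 0 0" --pt "-0.0312 -0.192 0 0" --pt "-0.0325 -0.2 0 0"

```text
t: 18.7
eef_pos: [497.5, -70.8, 207.7]
tcp_rot: [3.141, 0.0, 3.1]
ft_force: [0.5, -0.5, -4.4]
opening: 0.148
grip_force: 30.0
```

carry_out --pt "-0.0338 -0.208 0 0" --pt "-0.0351 -0.216 0 0" --pt "-0.0364 -0.224 0 0" --pt "-0.0364 -0.224 0 0" --pt "-0.0351 -0.216 0 0"

```text
t: 19.2
eef_pos: [488.6, -125.4, 207.7]
tcp_rot: [3.142, -0.0, 3.099]
ft_force: [-0.1, -0.9, -3.9]
opening: 0.141
grip_force: 30.0
```

carry_out --pt "-0.0338 -0.208 0 0" --pt "-0.0325 -0.2 0 0" --pt "-0.0312 -0.192 0 0" --pt "-0.0299 -0.184 0 0" --pt "-0.0286 -0.176 0 0"

```text
t: 19.7
eef_pos: [480.9, -173.1, 207.6]
tcp_rot: [3.141, -0.0, 3.099]
ft_force: [0.5, -0.1, -3.9]
opening: 0.142
grip_force: 30.0
```

carry_out --pt "-0.0273 -0.168 0 0" --pt "-0.026 -0.16 0 0" --pt "-0.0247 -0.152 0 0" --pt "-0.0234 -0.144 0 0" --pt "-0.0221 -0.136 0 0"

```text
t: 20.2
eef_pos: [474.7, -210.9, 207.6]
tcp_rot: [3.141, -0.0, 3.1]
ft_force: [0.3, 0.5, -3.3]
opening: 0.146
grip_force: 30.0
```

carry_out --pt "-0.0208 -0.128 0 0" --pt "-0.0195 -0.12 0 0" --pt "-0.0182 -0.112 0 0" --pt "-0.0169 -0.104 0 0" --pt "-0.0156 -0.096 0 0"

```text
t: 20.7
eef_pos: [470.2, -238.8, 207.7]
tcp_rot: [3.142, 0.0, 3.1]
ft_force: [0.4, -0.4, -4.7]
opening: 0.144
grip_force: 30.0
```

carry_out --pt "-0.0143 -0.088 0 0" --pt "-0.013 -0.08 0 0" --pt "-0.0117 -0.072 0 0" --pt "-0.0104 -0.064 0 0" --pt "-0.0091 -0.056 0 0"

```text
t: 21.2
eef_pos: [467.3, -256.6, 207.6]
tcp_rot: [3.141, -0.0, 3.099]
ft_force: [-0.4, -0.4, -4.6]
opening: 0.146
grip_force: 30.0
```

carry_out --pt "-0.0078 -0.048 0 0" --pt "-0.0065 -0.04 0 0" --pt "-0.0052 -0.032 0 0" --pt "-0.0039 -0.024 0 0" --pt "-0.0026 -0.016 0 0"

```text
t: 21.7
eef_pos: [466.1, -264.4, 207.7]
tcp_rot: [3.141, 0.0, 3.1]
ft_force: [-0.6, -0.3, -4.9]
opening: 0.149
grip_force: 30.0
```

carry_out --pt "-0.0013 -0.016 0 0" --pt "0 -0.016 0 0" --pt "0 -0.016 0 0" --pt "0 -0.01 0 0" --pt "0 -0.005 0 0"

```text
t: 22.2
eef_pos: [466.0, -267.6, 207.6]
tcp_rot: [3.141, -0.0, 3.1]
ft_force: [-0.1, -0.5, -4.4]
opening: 0.146
grip_force: 30.0
```

```bash
python3 look.py 2; python3 - <<'E'
from h import *
s=env.state();print("tray in riser",s["eef_pos"][:2]-[467,-268],s["tcp_rot"][2]-np.pi+.041)
E
```

```text
22.2 [ 466.  -267.6  207.6] 3.1 [-0.1 -0.5 -4.4] R 85.5 L -85.6
22.25 [ 466.  -267.6  207.6] 3.1 [-0.5  0.7 -5.1] R 85.5 L -85.6
tray in riser [-1.00394126  0.45697475] -0.0011757729256793095
```

View pics/last.png

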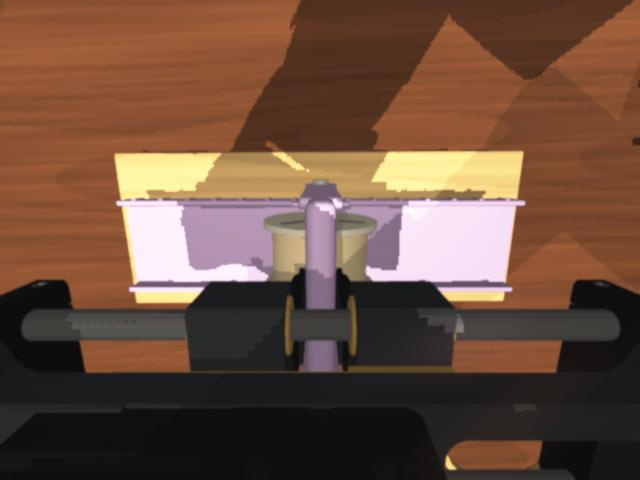

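The tray is over the riser, centred to about 1 mm, with the reel still in the middle (flanges 264–377). Lower gently.

carry_out --pt "0 0 -0.04 0" --pt "0 0 -0.08 0" --pt "0 0 -0.08 0" --pt "0 0 -0.08 0" --pt "0 0 -0.08 0"

```text
t: 22.8
eef_pos: [465.9, -267.5, 189.2]
tcp_rot: [3.141, -0.0, 3.1]
ft_force: [-0.3, -1.0, -4.1]
opening: 0.141
grip_force: 30.0
```

carry_out --pt "0 0 -0.08 0" --pt "0 0 -0.08 0" --pt "0 0 -0.08 0" --pt "0 0 -0.08 0" --pt "0 0 -0.04 0"

```text
t: 23.3
eef_pos: [465.9, -267.4, 171.2]
tcp_rot: [3.141, -0.0, 3.099]
ft_force: [1.2, -0.3, -5.0]
opening: 0.144
grip_force: 30.0
```

carry_out --pt "0 0 -0.02 0" --pt "0 0 -0.02 0" --pt "0 0 -0.01 0" --pt "0 0 -0.01 0" --pt "0 0 -0.01 0"

```text
t: 23.8
eef_pos: [466.0, -267.5, 168.2]
tcp_rot: [3.142, 0.0, 3.099]
ft_force: [-0.3, 0.9, -4.0]
opening: 0.146
grip_force: 30.0
```

carry_out --pt "0 0 -0.01 0" --pt "0 0 -0.01 0" --pt "0 0 -0.01 0" --pt "0 0 0 0" --pt "0 0 0 0"

```text
t: 24.3
eef_pos: [466.1, -267.6, 166.8]
tcp_rot: [-3.142, 0.0, 3.1]
ft_force: [0.6, 0.5, -1.9]
opening: 0.151
grip_force: 30.0
```

Touching (the load has dropped). A last touch down, then release.

carry_out --pt "0 0 -0.01 0" --pt "0 0 -0.005 0" --pt "0 0 0 0" --pt "0 0 0 0" --pt "0 0 0 0"

```text
t: 24.8
eef_pos: [466.1, -267.6, 166.7]
tcp_rot: [-3.141, 0.001, 3.1]
ft_force: [-1.5, 0.3, 5.8]
opening: 0.147
grip_force: 30.0
```

carry_out --pt "0 0 0 0" --pt "0 0 0 0" --pt "0 0 0 0" --pt "0 0 0 0" --pt "0 0 0 0" --fingers -0.3

```text
t: 25.3
eef_pos: [466.0, -267.5, 165.9]
tcp_rot: [3.141, -0.0, 3.099]
ft_force: [0.6, 0.1, 0.5]
opening: 0.507
grip_force: 0.0
```

carry_out --pt "0 0 0 0" --pt "0 0 0 0" --pt "0 0 0 0" --pt "0 0 0 0" --pt "0 0 0 0"

```text
t: 25.8
eef_pos: [466.0, -267.5, 165.9]
tcp_rot: [3.141, 0.0, 3.099]
ft_force: [-0.5, 1.0, 0.4]
opening: 0.647
grip_force: 0.0
```

```bash
python3 look.py 1; python3 - <<'E'
import cv2;im=cv2.imread("pics/last.png");cv2.imwrite("pics/r.png",cv2.resize(im[130:380,80:560],None,fx=1.5,fy=1.5))
E
```

```text
25.8 [ 466.  -267.5  165.9] 3.099 [-0.5  1.   0.4] R 85.5 L -85.5
```

View pics/r.png

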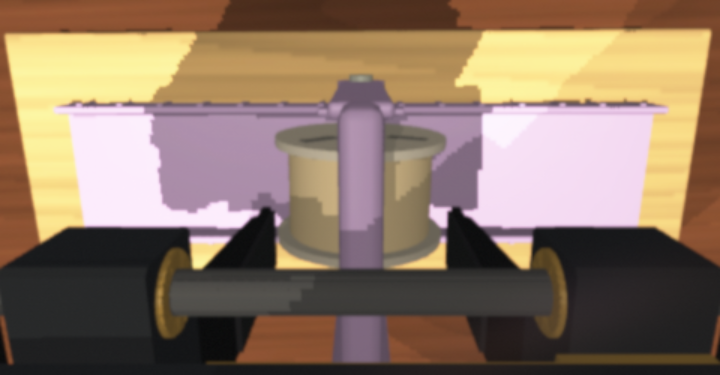

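Released: the tray sits centred on the riser, with margins of about 50 px at both ends, and the reel is centred under the bail. Retreat straight up.

carry_out --pt "0 0 0.1 0" --pt "0 0 0.2 0" --pt "0 0 0.3 0" --pt "0 0 0.4 0" --pt "0 0 0.4 0"

```text
t: 26.35
eef_pos: [466.0, -267.5, 237.5]
tcp_rot: [-3.141, 0.0, 3.1]
ft_force: [0.7, -0.6, -0.3]
opening: 0.652
grip_force: 0.0
```

carry_out --pt "0 0 0.4 0" --pt "0 0 0.4 0" --pt "0 0 0.2 0" --pt "0 0 0 0" --pt "0 0 0 0"

```text
t: 26.85
eef_pos: [465.8, -267.3, 285.5]
tcp_rot: [3.141, -0.0, 3.1]
ft_force: [0.2, 0.0, -0.0]
opening: 0.651
grip_force: 0.0
```

carry_out --pt "0 0 0 0" --pt "0 0 0 0" --pt "0 0 0 0" --pt "0 0 0 0" --pt "0 0 0 0"

```text
t: 27.35
eef_pos: [466.0, -267.5, 285.8]
tcp_rot: [3.141, -0.0, 3.1]
ft_force: [0.4, 0.7, 0.1]
opening: 0.652
grip_force: 0.0
```

```bash
python3 - <<'E'
from h import *
s=env.state();print(s["t"],s["eef_pos"],s["ft_force"],np.abs(s["qvel"]).max())
k=env.calibration("wrist");im=env.read_camera("wrist")[:,:,::-1]
n,l,st,_=cv2.connectedComponentsWithStats(lavmask(im));print([x.tolist() for x in st[1:] if x[4]>200])
print(np.round(proj("wrist",place([(-38,-160,18),(-38,160,18)],466,-267.5,-.041,60),k)).tolist())
h=[(round(d["conf"],2),round(d["position"][1]*640),round(d["position"][0]*480)) for d in env.look_for("wrist","reel")];print(h,np.round(proj("wrist",place([(0,0,44)],466,-267.5,-.041,60),k)))
print(env.job_done())
E
```

```text
27.35 [ 466.00467967 -267.53820873  285.78378603] [0.36949683 0.67105262 0.06037345] 0.0024994808727533666
[[180, 177, 281, 126, 13607]]
[[178.0, 187.0], [462.0, 187.0]]
[(0.62, 311, 225), (0.56, 628, 118)] [[320. 225.]]
the job is handed in; nothing more can be done
None
```

I handed the job in at 27 s: the tray is released on the riser about 1 mm off centre, with the reel at rest in the middle. Before that, the reel stayed within 25 mm of the middle in the air for well over 3 s. The gripper cannot tilt, so I brought the reel to the middle with quick sideways shifts of the lifted tray, not by tilting it. The judge gave no verdict on hand-in.

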